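# Fix the long canvas in the desk easel

### The job

Slide the easel's clamp up out of the way, take the longer of the two small canvases and lay it gently, face up, on the sloping board with one short end on the ledge, straight and centred. Then slide the clamp down until its jaw sits snug against the canvas's upper end, and let go. Leave the shorter canvas, stapler, paint bottle, glue stick and paint tube where they are.

Things in the scene. Friction and masses are not known exactly. Their poses are not given: they have to be found in the camera images.
- easel: Wooden desk easel, fixed to the table, 270 mm deep, 150 mm wide, 200 mm high. Origin on the table straight below the middle of the ledge; its x axis points level towards the high rear end of the board, z up.
- board: The easel's plain wooden board, 310 x 150 mm, sloping 30 degrees up away from the robot. Origin on its surface, centre line, at the ledge face on which the canvas stands, 55 mm above the table; x up the slope, y left across the board, z square out of it. The ledge: a bar 110 mm wide (y), 24 mm high (z), from x = -16 to 0 mm. The board ends at x = 290 mm.
- clamp (a joint): Place of the wooden clamp on its track along the board's centre line (m), 0 to 0.11, growing up the slope; the jaw's lower face is at board x = 80 mm + this value, so a 140 mm canvas standing on the ledge meets it at 0.06. It starts too low for the long canvas to fit. About 3 N of friction; it stays where it is left.
- clamp_jaw (a point): Middle of the lower edge of the clamp's jaw, at the board's surface. The jaw bar is 90 mm wide (board y), 12 mm thick (board x) and 27 mm high (board z); at its top a lip overhangs the canvas by 6 mm, its underside 22 mm above the board.
- clamp_grip (a point): Point in the clamp's black upright grip block, which is 22 mm wide (board y), 36 mm long (board x) and reaches from 18 to 58 mm above the board; this point is on its centre line, 44 mm above the board and 36 mm up the slope from the jaw's lower face. Pinch it across its 22 mm width. The carriage under it is 50 mm wide with its top 18 mm above the board.
- canvas_long: The longer small stretched canvas: white, 140 x 60 x 18 mm, about 90 g, lying flat face up on the table. Origin at the centre of its underside; x along its length, y across its 60 mm width, z up out of its face. Solid; pick it across its 60 mm width.
- canvas_short: The shorter small canvas, 90 x 60 x 18 mm, white, lying flat on the table; same axes. To be left alone.
- stapler: Stapler, 31 x 128 x 40 mm, lying on the table; origin at the centre of its underside, y along its length. To be left alone.
- tempera_bottle: White paint squeeze bottle standing on the table, 59 mm across, 145 mm tall; origin at the centre of its underside. To be left alone.
- glue_stick: Glue stick, 26 x 92 x 26 mm, lying on the table; origin at the centre of its underside, y along its length. To be left alone.
- paint_tube: Squeezed paint tube, 38 x 112 x 25 mm, lying on the table; origin at the centre of its underside, y along its length. To be left alone.

How it is judged:
On the way, in this order (a step that is already met when the one before it is completed fails the run):
1. the clamp is raised far enough for the long canvas (value of joint clamp above 0.062 m), for 0.2 s.
2. the long canvas lies flat on the board below the clamp (z of canvas_long in the frame of board between -0.004 and 0.004 m and angle between the z axis of canvas_long and the z axis of board, either way round below 0.07 rad and x of canvas_long in the frame of board between 0.062 and 0.1 m and y of canvas_long in the frame of board between -0.02 and 0.02 m), for 0.2 s.
At the end, for the whole second after the job is handed in: The long canvas lies face up and flat on the board (within 4 mm and 4 degrees), its lower end within 4 mm of the ledge, centred within 12 mm and straight within 5 degrees; the clamp's jaw is within 4 mm of touching its upper end as it stands on the ledge (clamp at 0.056 to 0.064 m); all at rest (z of canvas_long in the frame of board between -0.004 and 0.004 m and angle between the z axis of canvas_long and the z axis of board, either way round below 0.07 rad and x of canvas_long in the frame of board between 0.066 and 0.074 m and y of canvas_long in the frame of board between -0.012 and 0.012 m and angle between the x axis of canvas_long and the x axis of board, either way round below 0.09 rad and value of joint clamp between 0.056 and 0.064 m and velocity of joint clamp between -0.005 and 0.005 m/s and linear speed of canvas_long below 0.01 m/s).
It fails at once if the long canvas is let fall (faster than 0.5 m/s while the fingers do not hold it) (contact force between the fingers and canvas_long below 0.05 N and linear speed of canvas_long above 0.5 m/s).
It fails at once if the shorter canvas, stapler, paint bottle, glue stick or paint tube is moved more than 30 mm (distance of any of canvas_short, stapler, tempera_bottle, glue_stick, paint_tube from where it was at the start of the episode above 0.03 m).
It also fails if it takes over 64 s, if anything falls off the work surface, if the arm or the gripper's body presses on something with over 40 N, if the wrist force passes 120 N, or if a joint passes its speed limit or range.

### The arm

A 6-joint arm with a two-finger parallel gripper is mounted at the origin on a cart in front of the work surface, level with it; the furniture and walls round the work are solid. World frame = base frame: x ahead of the robot, y to its left, z up, the work surface at z = 0. Lengths are in m, angles in rad, forces in N, time in s.
With the tool pointing down it reaches from about 0.3 to 0.875 m from the base axis. Payload 6.4 kg.
Tool frame: the origin (TCP) lies at the very end of the fingers, on their centre line; the grasp point (between the pads) lies 19 mm behind it; z points along the fingers, y is the line along which they close (so a half turn about z gives the same grasp; the last joint's range is limited). The gripper opens to 85 mm and grips with 20 to 120 N. Pads are 22 mm wide; open, the fingers measure 114 mm over their backs; the gripper's body (76 mm by 85 mm) begins 54 mm behind the grasp point. The pads swing forward as they close: fully open they stand 13 mm farther back than shut.
Start: joints at [1.026, 0.181, 1.607, -0, 1.354, -0.206], TCP at [0.191, 0.542, 0.231] pointing down, gripper open.
Joint ranges: [-2.99, 2.99], [-0.89, 2.07], [0.3, 2.58], [-1.14, 4.28], [0, 2.63], [-3.12, 3.12]. Speed limits (rad/s): [2.57, 2.57, 3.01, 3.14, 3.14, 3.14].

### API

Orientations are given as a unit quaternion [w, x, y, z].
In Python, from bench import ctrl gives the robot as it stands.
- The arm moves only by the tool jog_arm, never from a script. Its argument "series" is a list that holds one entry, the list of rows, each a list of 7 numbers: the shift along the tool's x, y, z in mm, then the turn, a rotation vector about the tool's x, y, z in rad, then the finger opening in mm, from 0 to 85.4. In form: [[[tx, ty, tz, rx, ry, rz, gripper], ...]]. A call has exactly 10 rows; each row shifts and turns the commanded pose from where the row before left it, along the tool's axes as they then stand; what a row does not reach is not made up. A row lasts 1/10 s, in which the tool goes at most 50 mm and 8.59 degrees, less where a joint would pass 70% of its speed; a pose out of reach is approached as far as the arm can. A call with a gripper value outside its range is refused whole. The fingers move at their own pace and stop on an object; the grip force is fixed at half the most. Time passes only in rows, so rows that do not move let the fingers close, or fill a call up. It gives the time, the measured TCP pose, the force, the opening and the grip force at its end, in the units of the state.
- ctrl.get_obs(): the state, without advancing time (a new reading comes with each control period).
- ctrl.camera(name): name is "side" or "top" or "wrist"; returns a dict with "frame" (400x640x3 uint8, blue, green, red), "z_map" (400x640 float32, m along the optical axis (not along the pixel's ray), 0 where there is no reading), "fx", "fy", "cx", "cy" (pixels), "k1" (the pictures are not rectified: a ray, as slopes to the right and down, at radius r is drawn at 1 + k1 r^2 times it, then the intrinsics apply), "xyz" and "rotation" of the camera in the world. Camera axes: x right, y down, z forward; pixel columns grow to the right and rows downward; lengths in m; the calibration is good to about 2 mm. A picture is of the moment at which its call begins.
- ctrl.hand_in(): hands the job in; it is judged then, once.
The state is a dict: "time_s": time; "q": joint angles; "dq": joint speeds; "joint_efforts": joint torques, N m; "eef_pos": TCP position; "eef_rot": TCP orientation; "wrist_force": force on the tool from outside, world axes, zero at the start; "torque": the same for the moment, N m; "opening": opening from 0.0 (shut) to 1.0 (fully open); "grasp_force": force on a finger pad.
Only numpy, scipy, OpenCV 4.12 (cv2) and the standard library are available. Lean on these libraries where they do the work, as an engineer would, in place of code of your own. Each camera call takes 0.05 s, during which the arm holds its last target. There are 200 camera calls.

## Working session

There is one attempt and no reset: what is moved stays moved. The work goes in short steps, Python scripts to look and compute and a tool call to move; the robot and the scene stay as the last step left them, time stands still between calls to the robot, and variables do not carry over. Pictures are saved under pics/ and viewed, at most 10 in all, crops included, and the job is handed in when it is done.

Besides the shell and the picture viewer there is one more tool, called after "Call:" as name(argument=value, ...), one argument or row to a line, values as JSON. jog_arm: Moves the arm, as the interface text tells. Its arguments: {"type":"object","properties":{"series":{"type":"array"}},"required":["series"]}

```bash
mkdir -p pics
cat > h.py <<'E'
import numpy as np, cv2
from bench import ctrl
from scipy.spatial.transform import Rotation as R
def rot(c):
    r=np.array(c["rotation"],float)
    return r if r.shape==(3,3) else R.from_quat(r[[1,2,3,0]]).as_matrix()
def cloud(c):
    h,w=c["z_map"].shape
    u,v=np.meshgrid(np.arange(w),np.arange(h))
    return ray(c,u,v,c["z_map"])
def ray(c,u,v,z):
    xd=(np.asarray(u,float)-c["cx"])/c["fx"]; yd=(np.asarray(v,float)-c["cy"])/c["fy"]
    x,y=xd.copy(),yd.copy()
    for _ in range(10):
        s=1+c["k1"]*(x*x+y*y); x,y=xd/s,yd/s
    p=np.stack([x*z,y*z,z*np.ones_like(x)],-1)
    return p@rot(c).T+np.array(c["xyz"])
def plane(c,u,v,h):
    o=np.array(c["xyz"]); d=ray(c,u,v,1.0)-o
    return o+d*((h-o[2])/d[...,2])[...,None]
def state():
    o=ctrl.get_obs(); q=np.array(o["eef_rot"])
    return o,np.array(o["eef_pos"]),R.from_quat(q[[1,2,3,0]])
E
python3 - <<'E'
from h import *
ims=[]
for n in ["side","top"]:
    c=ctrl.camera(n); print(n,c["xyz"],c["rotation"],c["fx"],c["fy"],c["cx"],c["cy"],c["k1"]); cv2.imwrite(f"pics/{n}0.png",c["frame"]); np.savez(f"{n}0.npz",**c)
o,p,r=state(); print(o["eef_pos"],o["eef_rot"],o["time_s"],r.as_matrix().round(3))
E
```

```text
side [-0.06050328 -0.79052596  0.91950392] [-0.40358998  0.85397243 -0.29718332  0.13974368] 442.0342651712888 442.0342651712888 325.244198946078 197.46023009444934 -0.03328852364593785
top [ 0.17470001 -0.00469672  1.66860002] [ 0.08047843 -0.68416885  0.72038596 -0.08050014] 493.95510884867684 493.95510884867684 319.29543368824176 200.2264421320166 -0.058267095203616864
[0.1908334  0.5418844  0.23046638] [-2.94403370e-04  1.68598222e-01  9.85684535e-01 -7.42411037e-04] 0.1 [[-0.943  0.332 -0.001]
 [ 0.332  0.943 -0.001]
 [ 0.    -0.002 -1.   ]]
```

View pics/top0.png

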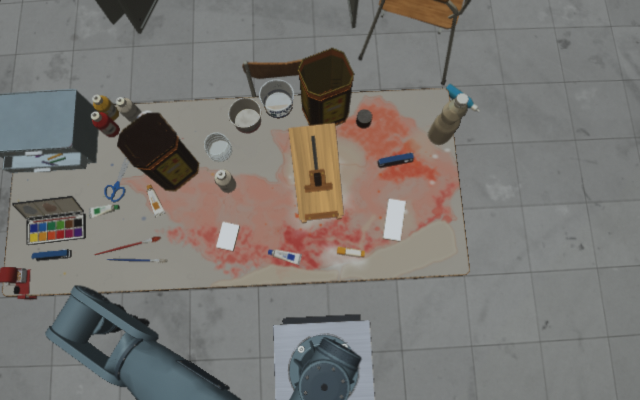

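View pics/side0.png

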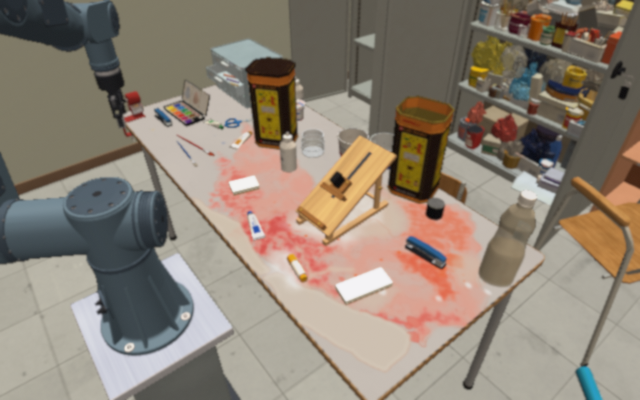

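The top view shows the easel at about (318,172), with its black grip at (318,177). The long canvas is at (395,220), the short one at (228,236), the glue stick at (350,252), and the blue tube at (284,256). The side view agrees, with the long canvas at (363,285) and the grip at (338,180).

```bash
cat > m.py <<'E'
from h import *
def load(n):
    d=np.load(n+"0.npz"); return {k:d[k] for k in d.files}
T,S=load("top"),load("side")
def white(c,box):
    f=c["frame"].astype(int); m=((f.min(2)>170)&(f.max(2)-f.min(2)<25)).astype(np.uint8)
    k=np.zeros_like(m); x0,y0,x1,y1=box; k[y0:y1,x0:x1]=m[y0:y1,x0:x1]
    cs,_=cv2.findContours(k,cv2.RETR_EXTERNAL,cv2.CHAIN_APPROX_NONE)
    return max(cs,key=cv2.contourArea),k
for nm,c,b in [("top",T,(370,185,420,255)),("side",S,(325,258,400,310))]:
    ct,k=white(c,b)
    P=cloud(c)[k>0]; h=np.median(P[:,2])
    for hh in (0.018,):
        q=plane(c,ct[:,0,0],ct[:,0,1],hh)
        (cx,cy),(w,l),a=cv2.minAreaRect((q[:,:2]*1000).astype(np.float32))
        print(nm,"depth h",h.round(4),"ctr",round(cx,1),round(cy,1),"size",round(w,1),round(l,1),"ang",round(a,1))
# easel board
C=cloud(T); f=T["frame"].astype(int)
hsv=cv2.cvtColor(T["frame"],cv2.COLOR_BGR2HSV)
m=(hsv[...,0]>8)&(hsv[...,0]<28)&(hsv[...,1]>80)
box=np.zeros_like(m); box[118:230,280:350]=1
m&=box&(C[...,2]>0.06)&(T["z_map"]>0)
P=C[m]
X=P
for _ in range(15):
    A=np.c_[X[:,:2],np.ones(len(X))]; s=np.linalg.lstsq(A,X[:,2],rcond=None)[0]
    res=P[:,2]-np.c_[P[:,:2],np.ones(len(P))]@s
    X=P[abs(res)<0.005]
print("plane",s,len(P),len(X),"slope",np.degrees(np.arctan(np.hypot(s[0],s[1]))),"yaw",np.degrees(np.arctan2(s[1],s[0])))
(cx,cy),(w,l),a=cv2.minAreaRect((X[:,:2]*1000).astype(np.float32)); print("board rect",cx,cy,w,l,a, cv2.boxPoints(((cx,cy),(w,l),a)))
# black grip
g=(hsv[...,2]<70)&box&(C[...,2]>0.1)
off=C[...,2]-(C[...,:2]@s[:2]+s[2]); off*=np.cos(np.radians(30))
gg=g&(off>0.03); print("grip top",C[gg].mean(0),off[gg].max(),gg.sum(), np.argwhere(gg).min(0),np.argwhere(gg).max(0))
E
python3 m.py
```

```text
top depth h 0.0185 ctr 479.2 -266.0 size 58.3 136.7 ang 77.4
side depth h 0.0172 ctr 479.3 -267.6 size 61.8 141.2 ang 77.3
plane [ 0.57036806  0.03512429 -0.2328546 ] 4062 2579 slope 29.74574400329167 yaw 3.523927093944584
board rect 634.2805786132812 -9.030349731445312 254.8243408203125 149.8527374267578 3.5876543521881104 [[502.42957   57.776306]
 [511.80664  -91.78276 ]
 [766.1316   -75.837006]
 [756.7545    73.72206 ]]
grip top [ 0.59108669 -0.01155402  0.16677608] 0.06453537096302361 84 [173 314] [185 321]
```

```bash
cat >> h.py <<'E'
def board(O=(0.507,-0.0170,0.055),yaw=3.55):
    return np.array(O),R.from_euler("ZY",[yaw,-30],degrees=True)   # x up slope, z normal
def tool_on_board(B,yaw=0):  # tool y = board y, tool z = -board z
    return B*R.from_euler("ZX",[yaw,0],degrees=True)*R.from_matrix([[-1,0,0],[0,1,0],[0,0,-1]])
def plan(pT,rT,n,p=None,r=None):
    o,p0,r0=state()
    p=p0 if p is None else p; r=r0 if r is None else r
    w=(r.inv()*rT).as_rotvec()
    for i in range(n):
        pa=p+(pT-p)/(n-i); ra=r*R.from_rotvec((r.inv()*rT).as_rotvec()/(n-i))
        s=np.round(r.inv().apply(pa-p)*1000,1); t=np.round((r.inv()*ra).as_rotvec(),3)
        print([*map(float,s),*map(float,t)]); p=p+r.apply(s/1000); r=r*R.from_rotvec(t)
    return p,r
E
python3 - <<'E'
from h import *
O,B=board(); rT=tool_on_board(B)
o,p0,r0=state()
a,ra=plan(np.array([.36,.40,.38]),r0*R.from_rotvec((r0.inv()*rT).as_rotvec()*.4),5)
print()
b,rb=plan(np.array([.50,.19,.36]),r0*R.from_rotvec((r0.inv()*rT).as_rotvec()*.8),5,a,ra)
print()
plan(O+B.apply([.11,0,.22]),rT,6,b,rb)
E
```

```text
[-41.3, -15.6, -29.9, -0.009, -0.041, -0.031]
[-42.0, -16.6, -28.3, -0.008, -0.041, -0.031]
[-42.6, -17.7, -26.7, -0.009, -0.042, -0.031]
[-43.2, -18.8, -25.1, -0.008, -0.041, -0.032]
[-43.6, -19.9, -23.5, -0.009, -0.042, -0.032]

[-33.6, -36.5, 10.3, -0.008, -0.041, -0.031]
[-32.0, -37.5, 11.3, -0.009, -0.041, -0.031]
[-30.3, -38.6, 12.3, -0.008, -0.042, -0.031]
[-28.6, -39.7, 13.2, -0.009, -0.041, -0.032]
[-26.8, -40.6, 14.0, -0.008, -0.042, -0.031]

[4.4, -34.8, 8.2, -0.004, -0.017, -0.013]
[5.0, -34.8, 8.0, -0.003, -0.017, -0.013]
[5.6, -34.8, 7.9, -0.004, -0.017, -0.013]
[6.2, -34.7, 7.6, -0.003, -0.017, -0.013]
[6.8, -34.7, 7.4, -0.004, -0.018, -0.013]
[7.4, -34.6, 7.1, -0.003, -0.017, -0.013]
```

Call:
jog_arm(
  series=[
    [[-41.3,-15.6,-29.9,-0.009,-0.041,-0.031,85],[-42,-16.6,-28.3,-0.008,-0.041,-0.031,85],[-42.6,-17.7,-26.7,-0.009,-0.042,-0.031,85],[-43.2,-18.8,-25.1,-0.008,-0.041,-0.032,85],[-43.6,-19.9,-23.5,-0.009,-0.042,-0.032,85],[-33.6,-36.5,10.3,-0.008,-0.041,-0.031,85],[-32,-37.5,11.3,-0.009,-0.041,-0.031,85],[-30.3,-38.6,12.3,-0.008,-0.042,-0.031,85],[-28.6,-39.7,13.2,-0.009,-0.041,-0.032,85],[-26.8,-40.6,14,-0.008,-0.042,-0.031,85]],
  ],
)

```text
time_s: 1.1
eef_pos: [0.4883, 0.2001, 0.3512]
eef_rot: [0.21, 0.009, 0.978, 0.007]
wrist_force: [1.0, 0.1, -0.2]
opening: 0.995
grasp_force: 0.0
```

Call:
jog_arm(
  series=[
    [[4.4,-34.8,8.2,-0.004,-0.017,-0.013,85],[5,-34.8,8,-0.003,-0.017,-0.013,85],[5.6,-34.8,7.9,-0.004,-0.017,-0.013,85],[6.2,-34.7,7.6,-0.003,-0.017,-0.013,85],[6.8,-34.7,7.4,-0.004,-0.018,-0.013,85],[7.4,-34.6,7.1,-0.003,-0.017,-0.013,85],[0,0,0,0,0,0,85],[0,0,0,0,0,0,85],[0,0,0,0,0,0,85],[0,0,0,0,0,0,85]],
  ],
)

```text
time_s: 2.1
eef_pos: [0.4804, -0.0047, 0.2922]
eef_rot: [0.259, -0.031, 0.965, 0.009]
wrist_force: [-0.0, 0.1, -0.1]
opening: 0.991
grasp_force: 0.0
```

Run:
```python
from h import *
O,B=board(); rT=tool_on_board(B); o,p,r=state()
print("want",O+B.apply([.11,0,.22]),"err rot",(r.inv()*rT).as_rotvec().round(3),"board tcp",B.inv().apply(p-O).round(4))
c=ctrl.camera("wrist"); np.savez("wrist0.npz",**c); cv2.imwrite("pics/w0.png",c["frame"])
print(c["fx"],B.inv().apply(c["xyz"]-O).round(3),(B.inv().as_matrix()@rot(c)).round(3))
c=ctrl.camera("side"); np.savez("side1.npz",**c)
```

```text
want [ 0.49229107 -0.01791252  0.30052559] err rot [0.002 0.001 0.001] board tcp [0.0962 0.0139 0.2183]
338.6013125773145 [0.012 0.014 0.361] [[-0.     0.945  0.327]
 [ 1.    -0.     0.001]
 [ 0.001  0.327 -0.945]]
```

View pics/w0.png

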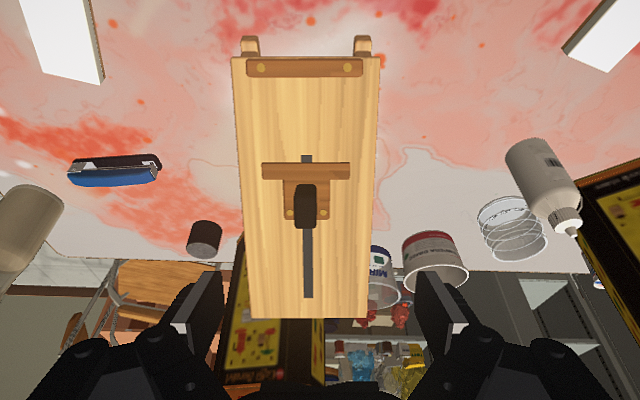

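The wrist view looks down the board. The ledge spans (246–363, 59–77), the jaw (262–350, 163–179) and the black grip (293–316, 184–228). The board edges are at about columns 233–380.

```bash
cat > wm.py <<'E'
from h import *
import sys
d=np.load(sys.argv[1]); c={k:d[k] for k in d.files}
O,B=board(); C=cloud(c)
b=B.inv().apply((C-O).reshape(-1,3)).reshape(C.shape)
hsv=cv2.cvtColor(c["frame"],cv2.COLOR_BGR2HSV)
ok=(c["z_map"]>0)&(abs(b[...,1])<.1)&(b[...,0]>-.03)&(b[...,0]<.3)
wood=ok&(hsv[...,1]>60)&(abs(b[...,2])<.006)
X=b[wood]
for _ in range(5):
    A=np.c_[X[:,:2],np.ones(len(X))]; s=np.linalg.lstsq(A,X[:,2],rcond=None)[0]; X=X[abs(X[:,2]-A@s)<.002]
print("board-plane in guess frame: slopes",s[:2].round(4),"off",s[2].round(4))
(cx,cy),(w,l),a=cv2.minAreaRect((X[:,:2]*1000).astype(np.float32)); print("rect",cx,cy,w,l,a,"x min/max at |y|<20",*[np.percentile(X[abs(X[:,1])<.03,0],q).round(4) for q in(.2,99.8)])
print("wide",np.percentile(X[:,1],[.3,99.7]).round(4))
L=b[ok&(b[...,2]>.02)&(b[...,0]<.02)&(b[...,2]<.03)]; print("ledge top x",np.percentile(L[:,0],[1,99]).round(4),"y",np.percentile(L[:,1],[1,99]).round(4),"z",np.median(L[:,2]).round(4))
G=ok&(hsv[...,2]<75)&(b[...,2]>.05)&(b[...,2]<.07)&(b[...,0]<.22); g=b[G]; print("grip top x",np.percentile(g[:,0],[1,99]).round(4),"y",np.percentile(g[:,1],[1,99]).round(4),"z",np.median(g[:,2]).round(4),len(g))
J=ok&(b[...,2]>.024)&(b[...,2]<.031)&(b[...,0]>.05)&(hsv[...,1]>60); j=b[J]; print("jaw top x",np.percentile(j[:,0],[1,99]).round(4),"y",np.percentile(j[:,1],[1,99]).round(4),"z",np.median(j[:,2]).round(4),len(j))
E
python3 wm.py wrist0.npz
```

```text
board-plane in guess frame: slopes [0.0011 0.0008] off -0.0006
rect 136.69459533691406 0.4260711669921875 308.1583251953125 149.56761169433594 0.0498042032122612 x min/max at |y|<20 -0.0172 0.2899
wide [-0.0731  0.0744]
ledge top x [-0.0137  0.002 ] y [-0.0521  0.0538] z 0.0232
grip top x [0.1078 0.1418] y [-0.0093  0.0108] z 0.0573 755
jaw top x [0.0836 0.108 ] y [-0.0434  0.044 ] z 0.026 1518
```

```bash
sed -i 's/O=(0.507,-0.0170,0.055),yaw=3.55/O=(0.508,-0.0164,0.0545),yaw=3.6/' h.py
python3 - <<'E'
from h import *
O,B=board(); o,p,r=state(); print(B.inv().apply(p-O).round(4),(r.inv()*tool_on_board(B)).as_rotvec().round(4))
E
```

```text
[0.0955 0.0134 0.2191] [0.0016 0.0011 0.0007]
```

Call:
jog_arm(
  series=[
    [[-10,-4.5,0,0,0,0,60],[-10,-4.5,20,0,0,0,60],[-9,-4.5,30,0,0,0,60],[0,0,30,0,0,0,60],[0,0,30,0,0,0,60],[0,0,20,0,0,0,60],[0,0,0,0,0,0,60],[0,0,0,0,0,0,60],[0,0,0,0,0,0,60],[0,0,0,0,0,0,60]],
  ],
)

```text
time_s: 3.2
eef_pos: [0.5716, -0.0142, 0.1954]
eef_rot: [0.26, -0.03, 0.965, 0.008]
wrist_force: [-0.7, 0.5, -0.1]
opening: 0.707
grasp_force: 0.0
```

```bash
cat > st.py <<'E'
from h import *
O,B=board(); o,p,r=state(); print("t",round(o["time_s"],2),"board tcp",B.inv().apply(p-O).round(4),"roterr",(r.inv()*tool_on_board(B)).as_rotvec().round(4),"F",np.round(o["wrist_force"],1),"open",round(o["opening"],3),"grip",round(o["grasp_force"],1),"world",p.round(4),"q",np.round(o["q"],2))
E
python3 st.py
```

```text
t 3.2 board tcp [ 0.1256 -0.0018  0.0902] roterr [-0.0005  0.0033 -0.0011] F [-0.7  0.5 -0.1] open 0.707 grip 0.0 world [ 0.5716 -0.0142  0.1954] q [-0.35 -0.11  2.07  0.31  0.71 -2.17]
```

Call:
jog_arm(
  series=[
    [[1,1.5,20,0,0,0,60],[0,0,20,0,0,0,60],[0,0,15,0,0,0,60],[0,0,8,0,0,0,60],[0,0,0,0,0,0,60],[0,0,0,0,0,0,0],[0,0,0,0,0,0,0],[0,0,0,0,0,0,0],[0,0,0,0,0,0,0],[0,0,0,0,0,0,0]],
  ],
)

```text
time_s: 4.2
eef_pos: [0.6018, -0.0106, 0.1398]
eef_rot: [0.26, -0.03, 0.965, 0.008]
wrist_force: [-4.0, -0.2, 5.6]
opening: 0.246
grasp_force: 58.6
```

```bash
python3 st.py
```

```text
t 4.2 board tcp [ 1.24e-01 -1.00e-04  2.69e-02] roterr [-0.0001  0.0022 -0.0011] F [-4.  -0.2  5.6] open 0.246 grip 58.6 world [ 0.6018 -0.0106  0.1398] q [-0.32  0.06  2.04  0.35  0.57 -2.2 ]
```

Gripped. Now I slide it about 95 mm up the slope.

Call:
jog_arm(
  series=[
    [[-5,0,0,0,0,0,0],[-12,0,0,0,0,0,0],[-15,0,0,0,0,0,0],[-15,0,0,0,0,0,0],[-15,0,0,0,0,0,0],[-15,0,0,0,0,0,0],[-12,0,0,0,0,0,0],[-6,0,0,0,0,0,0],[0,0,0,0,0,0,0],[0,0,0,0,0,0,0]],
  ],
)

```text
time_s: 5.2
eef_pos: [0.6844, -0.0053, 0.1877]
eef_rot: [0.26, -0.03, 0.965, 0.008]
wrist_force: [-0.8, 2.4, 6.7]
opening: 0.246
grasp_force: 60.0
```

```bash
python3 st.py
```

```text
t 5.2 board tcp [0.2197 0.     0.027 ] roterr [ 0.0001  0.0037 -0.0014] F [-0.8  2.4  6.7] open 0.246 grip 60.0 world [ 0.6844 -0.0053  0.1877] q [-0.26  0.17  1.81  0.26  0.67 -2.05]
```

Call:
jog_arm(
  series=[
    [[0,0,0,0,0,0,60],[0,0,0,0,0,0,60],[0,0,0,0,0,0,60],[0,0,0,0,0,0,60],[0,0,-15,0,0,0,60],[0,0,-30,0,0,0,60],[0,0,-40,0,0,0,60],[0,0,-40,0,0,0,85],[0,0,-30,0,0,0,85],[0,0,0,0,0,0,85]],
  ],
)

```text
time_s: 6.2
eef_pos: [0.607, -0.011, 0.3261]
eef_rot: [0.263, -0.03, 0.964, 0.007]
wrist_force: [0.8, -0.1, -0.0]
opening: 0.997
grasp_force: 0.0
```

```bash
python3 - <<'E'
from h import *
c=ctrl.camera("wrist"); np.savez("wrist1.npz",**c)
E
python3 wm.py wrist1.npz; python3 st.py
python3 - <<'E'
from h import *
o,p,r=state()
# down pose over canvas: length at -12.6deg => tool x = -(cos,sin)
a=np.radians(-12.6); x=-np.array([np.cos(a),np.sin(a),0]); z=np.array([0,0,-1.]); y=np.cross(z,x)
rT=R.from_matrix(np.c_[x,y,z]); pT=np.array([.46,-.267,.26])
a,ra=plan(p+(np.array([.56,-.15,.36])-p),r*R.from_rotvec((r.inv()*rT).as_rotvec()*.5),7)
print(); plan(pT,rT,8,a,ra)
E
```

```text
board-plane in guess frame: slopes [0.0005 0.0002] off 0.0004
rect 179.31631469726562 0.0730743408203125 149.58090209960938 222.30210876464844 89.94474792480469 x min/max at |y|<20 0.0686 0.2897
wide [-0.0735  0.0741]
t 6.25 board tcp [ 0.22   -0.0006  0.1833] roterr [-0.0015  0.0056 -0.0011] F [ 0.7  0.2 -0.4] open 0.995 grip 0.0 world [ 0.6067 -0.0108  0.3233] q [-0.31 -0.16  1.85  0.23  0.96 -2.03]
[4.2, -19.4, -8.5, 0.005, 0.038, 0.02]
[4.1, -19.6, -8.2, 0.005, 0.037, 0.02]
[4.0, -19.7, -8.0, 0.005, 0.038, 0.019]
[3.9, -19.8, -7.7, 0.005, 0.037, 0.02]
[3.8, -19.9, -7.5, 0.006, 0.038, 0.019]
[3.7, -20.0, -7.3, 0.005, 0.037, 0.02]
[3.5, -20.2, -7.0, 0.006, 0.038, 0.019]

[14.1, -15.8, 8.8, 0.005, 0.033, 0.017]
[13.5, -16.0, 9.4, 0.005, 0.033, 0.017]
[13.0, -16.1, 9.9, 0.004, 0.033, 0.017]
[12.3, -16.3, 10.4, 0.004, 0.033, 0.017]
[11.7, -16.5, 10.8, 0.005, 0.033, 0.017]
[11.1, -16.6, 11.3, 0.004, 0.033, 0.018]
[10.4, -16.8, 11.7, 0.005, 0.032, 0.017]
[9.7, -16.9, 12.1, 0.004, 0.033, 0.018]Traceback (most recent call last):
  File "wm.py", line 15, in <module>
    L=b[ok&(b[...,2]>.0
[... 188 characters left out ...]
                                                         ~~~~~~~~~~~~~^^^^^^^^^^^^^^^
    return _quantile_unchecked(
        a, q, axis, out, overwrite_input, method, keepdims, weights)
    return _ureduce(a,
                    func=_quantile_ureduce_func,
    ...<5 lines>...
                    overwrite_input=overwrite_input,
                    method=method)
    r = func(a, **kwargs)
    result = _quantile(arr,
                       quantiles=q,
    ...<2 lines>...
                       out=out,
                       weights=wgt)
    slices_having_nans = np.isnan(arr[-1, ...])
                                  ~~~^^^^^^^^^
IndexError: index -1 is out of bounds for axis 0 with size 0
```

Call:
jog_arm(
  series=[
    [[6,-30,-12,0.008,0.056,0.03,85],[6,-30,-12,0.008,0.056,0.03,85],[6,-30,-11,0.008,0.056,0.03,85],[6,-30,-11,0.008,0.056,0.03,85],[4,-19,-7,0.005,0.038,0.017,85],[20,-24,13,0.008,0.05,0.026,85],[20,-24,14,0.007,0.05,0.026,85],[19,-25,15,0.007,0.05,0.026,85],[18,-25,16,0.007,0.05,0.026,85],[18,-33,26,0.007,0.063,0.034,85]],
  ],
)

```text
time_s: 7.25
eef_pos: [0.4608, -0.268, 0.254]
eef_rot: [-0.003, 0.11, 0.994, 0.001]
wrist_force: [1.2, -1.0, 0.5]
opening: 0.992
grasp_force: 0.0
```

```bash
cat > cm.py <<'E'
from h import *
import sys
o,p,r=state(); c=ctrl.camera("wrist"); cv2.imwrite(sys.argv[1],c["frame"])
P=cloud(c); f=c["frame"].astype(int)
k=((f.min(2)>165)&(f.max(2)-f.min(2)<25)&(np.hypot(P[...,0]-.479,P[...,1]+.266)<.12)).astype(np.uint8)
cs,_=cv2.findContours(k,cv2.RETR_EXTERNAL,cv2.CHAIN_APPROX_NONE); ct=max(cs,key=cv2.contourArea)
print("depth h",np.median(P[k>0][:,2]).round(4))
q=plane(c,ct[:,0,0],ct[:,0,1],.018)
R0=cv2.minAreaRect((q[:,:2]*1000).astype(np.float32)); print("rect",R0, "px",cv2.boundingRect(ct))
print("tcp",p.round(4),"toolx heading",np.degrees(np.arctan2(*(-r.as_matrix()[:2,0])[::-1])).round(2),"toolz",r.as_matrix()[:,2].round(4))
E
python3 cm.py pics/w2.png
```

```text
depth h 0.0188
rect ((479.72381591796875, -264.7179870605469), (59.28696060180664, 138.33004760742188), 77.51534271240234) px (298, 121, 54, 117)
tcp [ 0.4608 -0.268   0.254 ] toolx heading -12.61 toolz [-0.0059  0.0032 -1.    ]
```

View pics/w2.png

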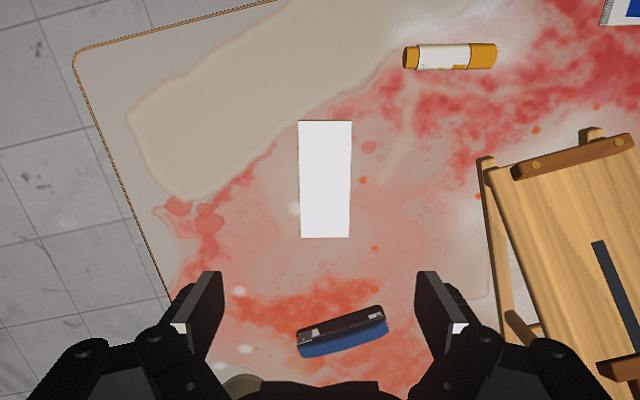

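The long canvas is clean at (325,180), with nothing near it. The stapler is at (342,332) and the glue stick at (450,56).

Call:
jog_arm(
  series=[
    [[-9,3.2,10,0,0,0,85],[-9,3.3,30,0,0,0,85],[0,0,40,0,0,0,85],[0,0,45,0,0,0,85],[0,0,45,0,0,0,85],[0,0,25,0,0,0,85],[0,0,8,0,0,0,85],[0,0,0,0,0,0,85],[0,0,0,0,0,0,85],[0,0,0,0,0,0,85]],
  ],
)

```text
time_s: 8.3
eef_pos: [0.4809, -0.2656, 0.0543]
eef_rot: [-0.0, 0.11, 0.994, 0.0]
wrist_force: [0.0, -0.5, -0.8]
opening: 0.998
grasp_force: 0.0
```

```bash
python3 cm.py pics/w3.png
```

```text
depth h 0.0188
rect ((479.6137390136719, -264.8934020996094), (58.64139175415039, 138.48597717285156), 77.51774597167969) px (262, 116, 114, 221)
tcp [ 0.4809 -0.2656  0.0543] toolx heading -12.59 toolz [-1.e-03  1.e-04 -1.e+00]
```

Call:
jog_arm(
  series=[
    [[1,0.5,15,0,0,0,85],[0,0,15,0,0,0,85],[0,0,12,0,0,0,85],[0,0,8,0,0,0,85],[0,0,0,0,0,0,85],[0,0,0,0,0,0,40],[0,0,0,0,0,0,40],[0,0,0,0,0,0,40],[0,0,0,0,0,0,40],[0,0,0,0,0,0,40]],
  ],
)

```text
time_s: 9.35
eef_pos: [0.4792, -0.2645, 0.0033]
eef_rot: [-0.001, 0.11, 0.994, 0.0]
wrist_force: [0.2, 0.6, 5.8]
opening: 0.681
grasp_force: 64.8
```

Call:
jog_arm(
  series=[
    [[0,0,-5,0,0,0,40],[0,0,-10,0,0,0,40],[0,0,-15,0,0,0,40],[0,0,-20,0,0,0,40],[0,0,-20,0,0,0,40],[0,0,-10,0,0,0,40],[0,0,0,0,0,0,40],[0,0,0,0,0,0,40],[0,0,0,0,0,0,40],[0,0,0,0,0,0,40]],
  ],
)

```text
time_s: 10.35
eef_pos: [0.4781, -0.2636, 0.0813]
eef_rot: [-0.003, 0.11, 0.994, 0.002]
wrist_force: [0.4, -0.2, -0.9]
opening: 0.682
grasp_force: 64.3
```

```bash
sed -i 's/<.12)/<.14)/' cm.py; python3 cm.py pics/w4.png; python3 st.py
```

```text
depth h 0.0968
rect ((517.067138671875, -271.36224365234375), (94.10533905029297, 197.3072967529297), 77.33447265625) px (242, 133, 156, 254)
tcp [ 0.4781 -0.2636  0.0813] toolx heading -12.61 toolz [-0.0054  0.0038 -1.    ]
t 10.4 board tcp [-0.0257 -0.2449  0.0459] roterr [-0.0709 -0.5256 -0.2773] F [-1.2  0.2 -0.4] open 0.681 grip 64.3 world [ 0.4782 -0.2636  0.0814] q [-0.72  0.31  1.79 -0.    1.05 -2.07]
```

View pics/w4.png

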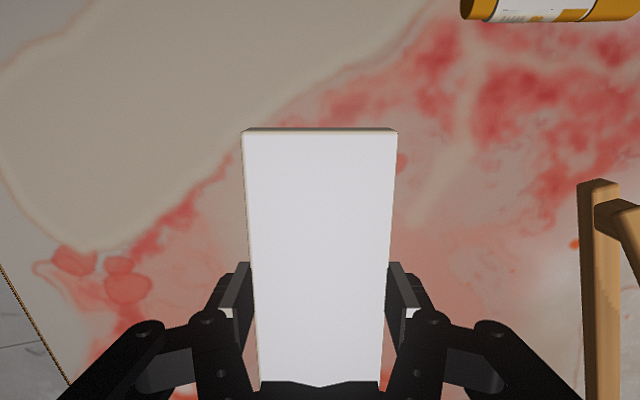

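The canvas is held squarely between the pads: face at (242–398, 133–385), near end at row 130. I'll measure its pose in the tool frame.

```bash
cat > held.py <<'E'
from h import *
o,p,r=state(); c=ctrl.camera("wrist"); P=cloud(c); f=c["frame"].astype(int)
t=r.inv().apply((P-p).reshape(-1,3)).reshape(P.shape)*1000
m=(c["z_map"]>0)&(f.min(2)>150)&(f.max(2)-f.min(2)<30)&(abs(t[...,2]+15)<12)&(abs(t[...,0])<100)&(abs(t[...,1])<40)
X=t[m]
for _ in range(6):
    A=np.c_[X[:,:2],np.ones(len(X))]; s=np.linalg.lstsq(A,X[:,2],rcond=None)[0]; X=X[abs(X[:,2]-A@s)<1.5]
print("face z(tool mm)=",s.round(4),len(X),"pitch deg",np.degrees(s[0]).round(2))
print("x range",np.percentile(X[:,0],[.2,99.8]).round(1),"y",np.percentile(X[:,1],[.5,99.5]).round(1), [ (lo,np.percentile(X[(X[:,0]>lo)&(X[:,0]<lo+15),1],[1,99]).mean().round(2)) for lo in (0,25,50)])
E
python3 held.py
cat > tgt.py <<'E'
from h import *
import sys
O,B=board(); o,p,r=state(); rT=tool_on_board(B)
pT=O+B.apply(np.array([float(v) for v in sys.argv[2:5]]))
plan(pT,rT,int(sys.argv[1]))
E
python3 - <<'E'
from h import *
O,B=board(); o,p,r=state(); rT=tool_on_board(B)
p1=np.array([.46,-.235,.25]); 
a,ra=plan(p1,r,5); print()
a,ra=plan(O+B.apply([.09,0,.17]),rT,10,a,ra); print(a,O+B.apply([.09,0,.17]))
E
```

```text
face z(tool mm)= [ 3.90000e-03  1.70000e-03 -1.54335e+01] 33950 pitch deg 0.22
x range [-52.2  68.3] y [-28.3  29.5] [(0, np.float64(0.6)), (25, np.float64(0.6)), (50, np.float64(0.65))]
[5.0, 4.9, -33.6, 0.0, 0.0, 0.0]
[5.0, 4.9, -33.7, 0.0, 0.0, 0.0]
[5.0, 4.9, -33.6, 0.0, 0.0, 0.0]
[5.1, 4.9, -33.7, 0.0, 0.0, 0.0]
[5.0, 4.8, -33.6, 0.0, 0.0, 0.0]

[0.8, 22.2, 0.4, -0.007, -0.053, -0.028]
[0.2, 22.2, 0.5, -0.007, -0.052, -0.028]
[-0.4, 22.2, 0.7, -0.007, -0.053, -0.028]
[-1.0, 22.2, 0.9, -0.007, -0.052, -0.028]
[-1.6, 22.1, 1.1, -0.007, -0.053, -0.028]
[-2.1, 22.0, 1.3, -0.007, -0.052, -0.027]
[-2.7, 22.0, 1.6, -0.007, -0.053, -0.028]
[-3.2, 21.9, 1.9, -0.007, -0.052, -0.027]
[-3.7, 21.8, 2.3, -0.007, -0.053, -0.028]
[-4.1, 21.6, 2.6, -0.008, -0.052, -0.027]
[ 0.50097054 -0.01684808  0.24671071] [ 0.50095621 -0.01684316  0.24672432]
```

Call:
jog_arm(
  series=[
    [[5,4.9,-20,0,0,0,40],[5,4.9,-34,0,0,0,40],[5,4.9,-40,0,0,0,40],[5,4.9,-40,0,0,0,40],[5,4.8,-34,0,0,0,40],[0,0,0,0,0,0,40],[0.8,22.2,0.4,-0.007,-0.053,-0.028,40],[0.2,22.2,0.5,-0.007,-0.052,-0.028,40],[-0.4,22.2,0.7,-0.007,-0.053,-0.028,40],[-1,22.2,0.9,-0.007,-0.052,-0.028,40]],
  ],
)

```text
time_s: 11.45
eef_pos: [0.4763, -0.1468, 0.2477]
eef_rot: [0.104, 0.053, 0.993, 0.004]
wrist_force: [-0.6, 0.3, -0.8]
opening: 0.682
grasp_force: 64.5
```

Call:
jog_arm(
  series=[
    [[-1.6,22.1,1.1,-0.007,-0.053,-0.028,40],[-2.1,22,1.3,-0.007,-0.052,-0.027,40],[-2.7,22,1.6,-0.007,-0.053,-0.028,40],[-3.2,21.9,1.9,-0.007,-0.052,-0.027,40],[-3.7,21.8,2.3,-0.007,-0.053,-0.028,40],[-4.1,21.6,2.6,-0.008,-0.052,-0.027,40],[0,0,0,0,0,0,40],[0,0,0,0,0,0,40],[0,0,0,0,0,0,40],[0,0,0,0,0,0,40]],
  ],
)

```text
time_s: 12.45
eef_pos: [0.5016, -0.018, 0.2472]
eef_rot: [0.259, -0.03, 0.965, 0.007]
wrist_force: [-0.1, 0.6, 0.3]
opening: 0.684
grasp_force: 64.5
```

```bash
python3 st.py; python3 held.py
python3 - <<'E'
from h import *
c=ctrl.camera("side"); np.savez("side2.npz",**c); cv2.imwrite("pics/s2.png",cv2.resize(c["frame"][100:300,240:480],None,fx=3,fy=3)[:600,:720])
O,B=board(); C=cloud(c); b=B.inv().apply((C-O).reshape(-1,3)).reshape(C.shape)
m=(c["z_map"]>0)&(b[...,0]>.12)&(b[...,0]<.28)&(abs(b[...,1])<.02)&(b[...,2]>.05)&(b[...,2]<.062)&(c["frame"].max(2)<75)
g=b[m]; print("grip",len(g),np.percentile(g[:,0],[2,98]) if len(g) else "")
E
```

```text
t 12.45 board tcp [ 0.0908 -0.0012  0.1701] roterr [-0.0014  0.0002 -0.0005] F [-0.1  0.6  0.3] open 0.684 grip 64.5 world [ 0.5016 -0.018   0.2472] q [-0.43 -0.37  2.17  0.31  0.9  -2.2 ]
face z(tool mm)= [ 3.90000e-03  2.60000e-03 -1.54838e+01] 19359 pitch deg 0.22
x range [-53.3  66.2] y [-23.7  29. ] [(0, np.float64(4.88)), (25, np.float64(5.1)), (50, np.float64(7.0))]
grip 63 [0.20378414 0.23215301]
```

View pics/s2.png

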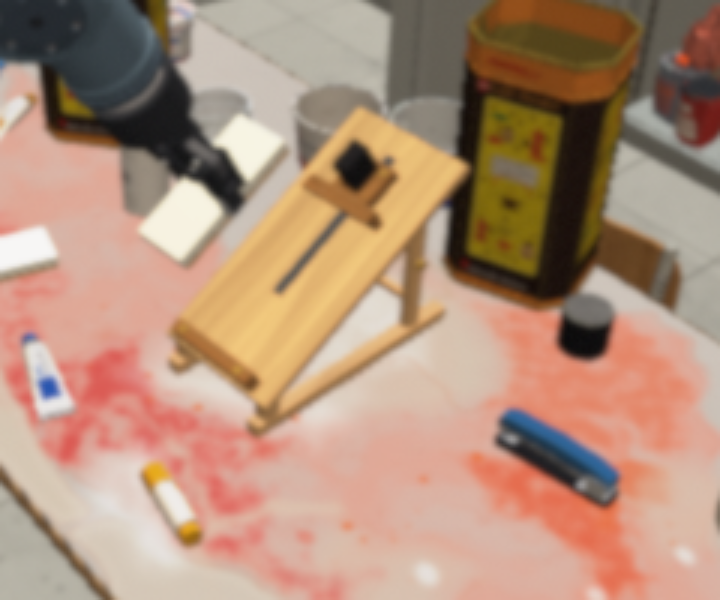

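The canvas is parallel to the board and the clamp is high: grip at (355,165) in the crop, about 0.102 on its track. Descending.

Call:
jog_arm(
  series=[
    [[7,0.3,15,0,0,0,40],[8,0.3,30,0,0,0,40],[0,0,35,0,0,0,40],[0,0,30,0,0,0,40],[0,0,25,0,0,0,40],[0,0,15,0,0,0,40],[0,0,8,0,0,0,40],[0,0,0,0,0,0,40],[0,0,0,0,0,0,40],[0,0,0,0,0,0,40]],
  ],
)

```text
time_s: 13.55
eef_pos: [0.5677, -0.0127, 0.1039]
eef_rot: [0.26, -0.031, 0.965, 0.007]
wrist_force: [0.4, 0.5, -0.9]
opening: 0.68
grasp_force: 64.6
```

```bash
python3 st.py; python3 held.py
```

```text
t 13.55 board tcp [ 0.0765 -0.0001  0.0129] roterr [-0.0013  0.0022  0.0008] F [ 0.4  0.5 -0.9] open 0.68 grip 64.6 world [ 0.5677 -0.0127  0.1039] q [-0.35  0.06  2.14  0.43  0.49 -2.32]
face z(tool mm)= [ 3.10000e-03  4.20000e-03 -1.54982e+01] 13894 pitch deg 0.18
x range [-53.8  66.3] y [-21.4  29.3] [(0, np.float64(9.15)), (25, np.float64(9.91)), (50, np.float64(11.0))]
```

Call:
jog_arm(
  series=[
    [[0,-0.3,2,0,0,0,40],[0,0,2,0,0,0,40],[0,0,2,0,0,0,40],[0,0,1.5,0,0,0,40],[0,0,1,0,0,0,40],[0,0,0.5,0,0,0,40],[0,0,0,0,0,0,40],[0,0,0,0,0,0,40],[0,0,0,0,0,0,40],[0,0,0,0,0,0,40]],
  ],
)

```text
time_s: 14.6
eef_pos: [0.5717, -0.0124, 0.095]
eef_rot: [0.259, -0.03, 0.965, 0.008]
wrist_force: [-1.0, 0.2, -0.4]
opening: 0.68
grasp_force: 64.6
```

```bash
python3 st.py
```

```text
t 14.6 board tcp [ 0.0755 -0.      0.0032] roterr [-0.0006  0.0005  0.0005] F [-1.   0.2 -0.4] open 0.68 grip 64.6 world [ 0.5717 -0.0124  0.095 ] q [-0.34  0.09  2.13  0.45  0.47 -2.33]
```

Call:
jog_arm(
  series=[
    [[1.5,-0.5,0,0,0,0,40],[1.5,0,0,0,0,0,40],[1,0,0,0,0,0,40],[1,0,0,0,0,0,40],[0.5,0,0,0,0,0,40],[0,0,0.5,0,0,0,40],[0,0,0,0,0,0,40],[0,0,0,0,0,0,40],[0,0,0,0,0,0,40],[0,0,0,0,0,0,40]],
  ],
)

```text
time_s: 15.6
eef_pos: [0.5675, -0.0133, 0.0924]
eef_rot: [0.259, -0.031, 0.965, 0.008]
wrist_force: [-3.7, -0.4, 6.7]
opening: 0.683
grasp_force: 65.5
```

```bash
python3 st.py
```

```text
t 15.6 board tcp [ 0.0706 -0.0006  0.003 ] roterr [-0.0007  0.0013  0.0006] F [-3.7 -0.4  6.7] open 0.683 grip 65.5 world [ 0.5675 -0.0133  0.0924] q [-0.35  0.08  2.15  0.46  0.47 -2.35]
```

Call:
jog_arm(
  series=[
    [[0.5,0,0,0,0,0,40],[0.5,0,0,0,0,0,40],[0.3,0,0,0,0,0,40],[0,0,0,0,0,0,40],[0,0,0,0,0,0,40],[0,0,0,0,0,0,40],[0,0,0,0,0,0,40],[0,0,0,0,0,0,40],[0,0,0,0,0,0,40],[0,0,0,0,0,0,40]],
  ],
)

```text
time_s: 16.6
eef_pos: [0.5675, -0.0134, 0.0925]
eef_rot: [0.26, -0.03, 0.965, 0.008]
wrist_force: [3.6, 4.2, 5.3]
opening: 0.679
grasp_force: 64.9
```

```bash
python3 st.py
```

```text
t 16.6 board tcp [ 0.0706 -0.0007  0.0031] roterr [-0.0012  0.0034  0.0004] F [3.6 4.2 5.3] open 0.679 grip 64.9 world [ 0.5675 -0.0134  0.0925] q [-0.35  0.08  2.15  0.46  0.47 -2.35]
```

It is seated on the ledge and the board. Now I release and retreat.

Call:
jog_arm(
  series=[
    [[0,0,0,0,0,0,64],[0,0,0,0,0,0,70],[0,0,0,0,0,0,78],[0,0,0,0,0,0,85],[0,0,0,0,0,0,85],[0,0,0,0,0,0,85],[0,0,-10,0,0,0,85],[0,0,-20,0,0,0,85],[0,0,-30,0,0,0,85],[0,0,-40,0,0,0,85]],
  ],
)

```text
time_s: 17.6
eef_pos: [0.5148, -0.016, 0.1771]
eef_rot: [0.257, -0.03, 0.966, 0.008]
wrist_force: [0.9, -0.5, 1.2]
opening: 0.99
grasp_force: 0.0
```

Call:
jog_arm(
  series=[
    [[0,0,-40,0,0,0,85],[0,0,-40,0,0,0,85],[0,0,-30,0,0,0,85],[0,0,-10,0,0,0,85],[0,0,0,0,0,0,85],[0,0,0,0,0,0,85],[0,0,0,0,0,0,85],[0,0,0,0,0,0,85],[0,0,0,0,0,0,85],[0,0,0,0,0,0,85]],
  ],
)

```text
time_s: 18.6
eef_pos: [0.4562, -0.0199, 0.281]
eef_rot: [0.258, -0.031, 0.966, 0.008]
wrist_force: [-0.2, 0.5, -0.1]
opening: 0.997
grasp_force: 0.0
```

```bash
cat > fin.py <<'E'
from h import *
import sys
c=ctrl.camera("wrist"); cv2.imwrite(sys.argv[1],c["frame"]); O,B=board()
C=cloud(c); b=B.inv().apply((C-O).reshape(-1,3)).reshape(C.shape); f=c["frame"].astype(int); hsv=cv2.cvtColor(c["frame"],cv2.COLOR_BGR2HSV)
m=(c["z_map"]>0)&(abs(b[...,2]-.018)<.004)&(b[...,0]>-.01)&(b[...,0]<.16)&(abs(b[...,1])<.05)&(hsv[...,1]<60)
cv=b[m]; print("canvas n",m.sum(),"z",np.median(cv[:,2]).round(4),cv2.minAreaRect((cv[:,:2]*1000).astype(np.float32)),np.percentile(cv[:,0],[.3,99.7]).round(4))
A=np.c_[cv[:,:2],np.ones(len(cv))]; print("tilt",np.linalg.lstsq(A,cv[:,2],rcond=None)[0].round(4))
ok=(c["z_map"]>0)&(abs(b[...,1])<.06)
for nm,lo,hi,x0 in (("ledge",.02,.029,-.03),("jaw",.0235,.031,.12),("grip",.05,.064,.12)):
    k=ok&(b[...,2]>lo)&(b[...,2]<hi)&(b[...,0]>x0)&(b[...,0]<(.02 if nm=="ledge" else .27)); j=b[k]
    if nm=="grip": j=j[abs(j[:,1])<.015]
    if len(j): print(nm,len(j),"x",np.percentile(j[:,0],[1,99]).round(4),"y",np.percentile(j[:,1],[1,99]).round(4))
E
python3 fin.py pics/w5.png; python3 st.py
```

```text
canvas n 7139 z 0.0185 ((71.98710632324219, -0.2100086212158203), (137.7136688232422, 59.13363265991211), 0.01156395860016346) [0.0032 0.1401]
tilt [ 0.0005 -0.0003  0.0184]
ledge 1911 x [-0.0137  0.0011] y [-0.0528  0.0532]
jaw 1204 x [0.1783 0.2037] y [-0.0441  0.0436]
grip 604 x [0.2024 0.2369] y [-0.0109  0.0099]
t 18.65 board tcp [ 0.0684 -0.0003  0.2222] roterr [-0.0001 -0.0002  0.0003] F [-0.6  0.6  0.8] open 0.994 grip 0.0 world [ 0.4562 -0.02    0.2812] q [-0.51 -0.56  2.21  0.31  1.06 -2.24]
```

View pics/w5.png

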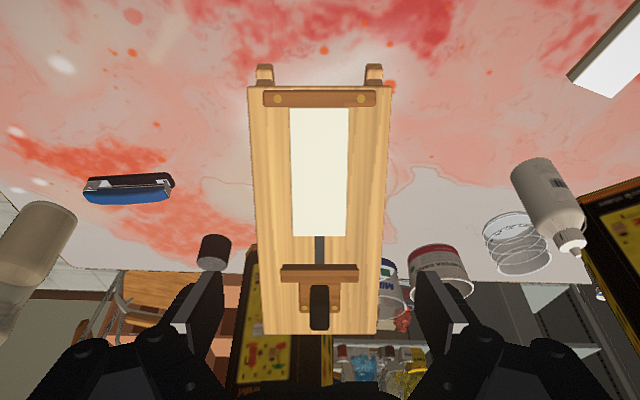

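The canvas lies straight and centred at (290–349, 107–236), against the ledge at row 106. The jaw is up at row 268 and the grip at (319,305). I go back to the grip.

Call:
jog_arm(
  series=[
    [[-20,0,0,0,0,0,60],[-25,0,5,0,0,0,60],[-30,0,15,0,0,0,60],[-30,0,20,0,0,0,60],[-26,0,20,0,0,0,60],[-20,0,20,0,0,0,60],[0,0,20,0,0,0,60],[0,0,0,0,0,0,60],[0,0,0,0,0,0,60],[0,0,0,0,0,0,60]],
  ],
)

```text
time_s: 19.65
eef_pos: [0.6366, -0.0088, 0.2716]
eef_rot: [0.259, -0.03, 0.965, 0.008]
wrist_force: [-0.6, 0.8, 0.3]
opening: 0.698
grasp_force: 0.0
```

```bash
python3 st.py
```

```text
t 19.65 board tcp [ 0.2201 -0.0005  0.1236] roterr [-0.001   0.0016  0.0005] F [-0.6  0.8  0.3] open 0.698 grip 0.0 world [ 0.6366 -0.0088  0.2716] q [-0.29 -0.04  1.85  0.23  0.85 -2.03]
```

Call:
jog_arm(
  series=[
    [[0,0.3,25,0,0,0,60],[0,0,30,0,0,0,60],[0,0,25,0,0,0,60],[0,0,12,0,0,0,60],[0,0,4,0,0,0,60],[0,0,0,0,0,0,0],[0,0,0,0,0,0,0],[0,0,0,0,0,0,0],[0,0,0,0,0,0,0],[0,0,0,0,0,0,0]],
  ],
)

```text
time_s: 20.65
eef_pos: [0.685, -0.0053, 0.1895]
eef_rot: [0.26, -0.031, 0.965, 0.008]
wrist_force: [-5.7, 2.2, 7.4]
opening: 0.247
grasp_force: 58.8
```

Call:
jog_arm(
  series=[
    [[4,0,0,0,0,0,0],[7,0,0,0,0,0,0],[8,0,0,0,0,0,0],[8,0,0,0,0,0,0],[6,0,0,0,0,0,0],[3,0,0,0,0,0,0],[2,0,0,0,0,0,0],[0,0,0,0,0,0,0],[0,0,0,0,0,0,0],[0,0,0,0,0,0,0]],
  ],
)

```text
time_s: 21.65
eef_pos: [0.6524, -0.0074, 0.1706]
eef_rot: [0.26, -0.031, 0.965, 0.008]
wrist_force: [-5.5, 1.1, 11.1]
opening: 0.247
grasp_force: 60.1
```

```bash
python3 st.py
```

```text
t 21.65 board tcp [ 1.834e-01 -1.000e-04  2.820e-02] roterr [-0.001   0.0035  0.0011] F [-5.5  1.1 11.1] open 0.247 grip 60.1 world [ 0.6524 -0.0074  0.1706] q [-0.28  0.12  1.9   0.28  0.63 -2.1 ]
```

Call:
jog_arm(
  series=[
    [[1,0,0,0,0,0,0],[1,0,0,0,0,0,0],[1,0,0,0,0,0,0],[1,0,0,0,0,0,0],[0.5,0,0,0,0,0,0],[0,0,0,0,0,0,0],[0,0,0,0,0,0,0],[0,0,0,0,0,0,0],[0,0,0,0,0,0,0],[0,0,0,0,0,0,0]],
  ],
)

```text
time_s: 22.65
eef_pos: [0.6489, -0.0077, 0.1685]
eef_rot: [0.261, -0.031, 0.965, 0.008]
wrist_force: [-3.4, 3.6, 9.2]
opening: 0.244
grasp_force: 59.9
```

```bash
python3 st.py
```

```text
t 22.65 board tcp [ 1.793e-01 -1.000e-04  2.820e-02] roterr [-0.0011  0.0043  0.001 ] F [-3.4  3.6  9.2] open 0.244 grip 59.9 world [ 0.6489 -0.0077  0.1685] q [-0.28  0.12  1.91  0.29  0.63 -2.11]
```

Call:
jog_arm(
  series=[
    [[0.7,0,0,0,0,0,0],[0.7,0,0,0,0,0,0],[0.6,0,0,0,0,0,0],[0,0,0,0,0,0,0],[0,0,0,0,0,0,0],[0,0,0,0,0,0,0],[0,0,0,0,0,0,0],[0,0,0,0,0,0,0],[0,0,0,0,0,0,0],[0,0,0,0,0,0,0]],
  ],
)

```text
time_s: 23.65
eef_pos: [0.6479, -0.0077, 0.168]
eef_rot: [0.262, -0.031, 0.965, 0.007]
wrist_force: [0.7, 4.8, 8.6]
opening: 0.249
grasp_force: 59.2
```

```bash
python3 st.py
```

```text
t 23.65 board tcp [ 1.782e-01 -1.000e-04  2.820e-02] roterr [-0.0013  0.0059  0.001 ] F [0.7 4.8 8.6] open 0.249 grip 59.2 world [ 0.6479 -0.0077  0.168 ] q [-0.28  0.11  1.92  0.29  0.63 -2.11]
```

Contact: the tool has stopped following and the force is rising. Release and retreat.

Call:
jog_arm(
  series=[
    [[0,0,0,0,0,0,60],[0,0,0,0,0,0,60],[0,0,0,0,0,0,60],[0,0,0,0,0,0,60],[0,0,-10,0,0,0,60],[0,0,-25,0,0,0,60],[0,0,-35,0,0,0,60],[0,0,-35,0,0,0,60],[5,0,-30,0,0,0,85],[15,0,-15,0,0,0,85]],
  ],
)

```text
time_s: 24.65
eef_pos: [0.5545, -0.0142, 0.2897]
eef_rot: [0.262, -0.031, 0.965, 0.007]
wrist_force: [-1.0, -0.3, 0.8]
opening: 0.99
grasp_force: 0.0
```

Call:
jog_arm(
  series=[
    [[20,0,-10,0,0,0,85],[25,0,-10,0,0,0,85],[25,0,-10,0,0,0,85],[20,0,0,0,0,0,85],[0,0,0,0,0,0,85],[0,0,0,0,0,0,85],[0,0,0,0,0,0,85],[0,0,0,0,0,0,85],[0,0,0,0,0,0,85],[0,0,0,0,0,0,85]],
  ],
)

```text
time_s: 25.65
eef_pos: [0.4614, -0.0194, 0.266]
eef_rot: [0.259, -0.031, 0.965, 0.008]
wrist_force: [-0.3, -0.0, 0.9]
opening: 0.997
grasp_force: 0.0
```

```bash
python3 fin.py pics/w6.png; python3 st.py
```

```text
canvas n 7594 z 0.0185 ((70.1220703125, -0.16387176513671875), (59.28352355957031, 135.66888427734375), 89.9301986694336) [0.0024 0.1375]
tilt [ 0.0008 -0.0019  0.0184]
ledge 2115 x [-0.014   0.0044] y [-0.0526  0.053 ]
jaw 1398 x [0.1355 0.1608] y [-0.0439  0.0435]
grip 719 x [0.1597 0.1943] y [-0.0108  0.0105]
t 25.7 board tcp [ 0.0653 -0.      0.2065] roterr [-0.0003  0.0003  0.0007] F [0.1 0.4 0.1] open 0.995 grip 0.0 world [ 0.4614 -0.0194  0.266 ] q [-0.5  -0.52  2.22  0.32  1.01 -2.24]
```

View pics/w6.png

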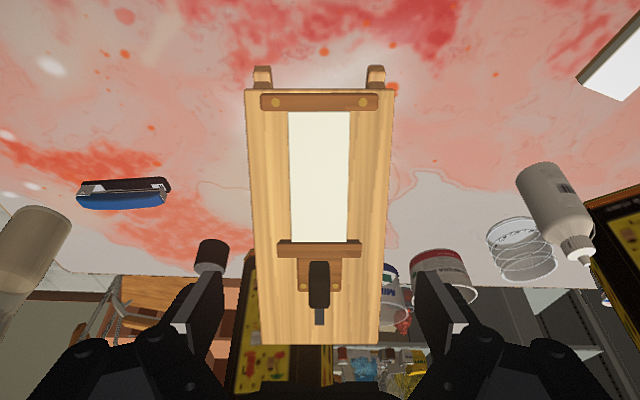

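The jaw at row 243 covers the canvas's upper end. The grip centre gives a clamp value of about 0.061, and the canvas is still straight against the ledge at row 109.

```bash
python3 -c "
from bench import ctrl
print(ctrl.hand_in())"
```

```text
the job is handed in; nothing more can be done
None
```

The job is handed in at about 26 s: by the last wrist-camera measurement, the long canvas lies flat, straight and centred with one short end on the ledge, and the clamp is snug on its upper end at about 0.061 m and let go; hand-in returned no verdict.

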